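# Set the float of a belt scraper and hold the nut for locking

### The arm

A 6-joint arm with a two-finger parallel gripper is mounted at the origin on the work surface. World frame = base frame: x ahead of the robot, y to its left, z up, the work surface at z = 0. Lengths are in m, angles in rad, forces in N, time in s.
With the tool pointing down it reaches from about 0.25 to 0.8 m from the base axis. Payload 3.9 kg.
Tool frame: the origin (TCP) lies between the finger pads, 19 mm behind the fingertips; this is the grasp point; z points along the fingers, y is the line along which they close (so a half turn about z gives the same grasp; the last joint's range is limited). The gripper opens to 85 mm and grips with 20 to 120 N. Pads are 22 mm wide; open, the fingers measure 114 mm over their backs; the gripper's body (76 mm by 85 mm) begins 54 mm behind the grasp point. The pads swing forward as they close: fully open they stand 13 mm farther back than shut.
Start: joints at [-1.282, 0.26, -0.138, 1.173, 0, 1.571], TCP at [0.15, -0.503, 0.25] pointing down, gripper open.
Joint ranges: [-2.78, 2.78], [-0.83, 1.72], [-1.28, 1.37], [-1.9, 2.12], [-1.57, 1.48], [-3.14, 3.14]. Speed limits (rad/s): [2.57, 2.57, 3.14, 3.14, 3.14, 3.14].

### API

Orientations are given as a unit quaternion [w, x, y, z].
In Python, from plant import manip gives the robot as it stands. The module is installed in compiled form; this text tells all that it offers.
- The arm moves only by the tool apply_moves, never from a script. Its argument "plan" is a list of rows, each an object of numbers: "dx", "dy", "dz": the shift along the world's x, y, z in cm; "twist": the turn about the world's z in degrees; "gripper": the finger opening in cm, from 0 to 8.54. In form: [{"dx": .., "dy": .., "dz": .., "twist": .., "gripper": ..}, ...]. A call has 1 to 8 rows; each row is the pose to reach, as a shift and turn from the pose commanded when the call began; what a row does not reach only later rows make up. A row lasts 1/12 s, in which the tool goes at most 41.7 mm and 7.16 degrees, less where a joint would pass 70% of its speed; a pose out of reach is approached as far as the arm can. A call with a gripper value outside its range is refused whole. The fingers move at their own pace and stop on an object; "newtons" is the grip in N (left out, the last holds). Time passes only in rows, so rows that repeat a pose let the fingers close. It gives the time, the measured TCP pose, the force, the opening and the grip force at its end, in the units of the state.
- manip.get_obs(): the state, without advancing time (a new reading comes with each control period).
- manip.camera(name): name is "scene" or "side" or "wrist"; returns the picture (384x512x3 uint8, red, green, blue); there is no depth.
- manip.camera_info(name): a dict with "mtx" (3x3 intrinsics, pixels), "R" (3x3) and "t" (3): a world point X has camera coordinates R X + t. Camera axes: x right, y down, z forward; pixel columns grow to the right and rows downward; lengths in m; the calibration is good to about 2 mm. A picture is of the moment at which its call begins: read the wrist's pose just before it. camera_info takes no time and is no camera call; for the wrist camera it gives the pose at the moment of the call.
- manip.hand_in(): hands the job in; it is judged then, once.
The state is a dict: "time_s": time; "joint_pos": joint angles; "qd": joint speeds; "effort": joint torques, N m; "tcp_pos": TCP position; "tool_rot": TCP orientation; "wrist_force": force on the tool from outside, world axes, zero at the start; "torque": the same for the moment, N m; "finger_gap": opening from 0.0 (shut) to 1.0 (fully open); "finger_force": force on a finger pad.
Only numpy, scipy, OpenCV 4.12 (cv2) and the standard library are available. Lean on these libraries where they do the work, as an engineer would, in place of code of your own. Each camera call takes 0.05 s, during which the arm holds its last target. There are 200 camera calls.

### The job

Pull the scraper cassette out of the side of the conveyor by its handle, right to its stop, then screw the knurled hand nut inside it down (clockwise from above) until it bottoms on the blade carrier and back it off a quarter turn, so that the blade can float. Finish while still holding the nut at that setting in the gripper, standing still, so that the lock nut above it can be tightened; leave the cassette fully out, and leave the bowl, the spanner and the spatula where they lie.

Things in the scene. Friction and masses are not known exactly. Their poses are not given: they have to be found in the camera images.
- conveyor: Short stainless conveyor fixed on the table, blue belt along its y, 840 mm long (y), 270 mm wide (x), belt top 154 mm above the table. Origin on the table, mid cassette slot (252 mm wide), in the plane of the front side plate facing the robot; +x points away from the robot into the conveyor, z up; yaw varies. Offsets of the cassette's parts are in these axes.
- cassette (a joint): Scraper cassette, a stainless drawer under the belt: travel in m along the conveyor's -x (towards the robot), 0 = shut, 0.17 = out at its hard stop. Starts shut or up to 30 mm ajar. 1.5 kg on stiff slides (3 N friction plus 8 N per m/s); stays where left. Front panel 248 mm wide, 12 mm thick, top edge 127 mm above the table.
- cassette_handle (a point): Middle of the cassette's bow handle: a level 12 mm round bar along the conveyor's y, 120 mm between the posts at its ends, its axis 118 mm above the table and 45 mm in front of the panel (39 mm clear gap behind the bar). Axes as the conveyor's; moves with the cassette.
- handnut: Black knurled hand nut, 44 mm diameter, 30 mm high (lowest 6 mm a 34 mm steel neck), upright on a 16 mm threaded stud in the cassette, 135 mm behind (+x of) the handle bar's axis on the centre line. Origin on the axis at its underside. It bottoms on the flat carrier plate (125 x 170 mm, top 64 mm above the table), which lies under the fingertips; nothing else on the plate within 60 mm of the axis.
- handnut_grip (a point): Point on the nut's axis, 22 mm above its underside (86 mm above the table when bottomed), good for the TCP in a grasp from above: fingertips then clear the plate by 3 mm. Turns and rises with the nut. Above the nut the stud carries a fixed hex lock nut, 28 mm over corners, 104 to 113 mm above the table; the stud ends at 122 mm, so the fingers straddle both.
- handnut_turn (a joint): How far the hand nut is unscrewed, in rad: 0 = bottomed hard on the carrier plate; grows counter-clockwise seen from above. Right-hand thread, 4 mm lead: 0.64 mm of height per rad. Starts 2.4 to 4.4 rad up, the thread allows 5.4; a quarter turn off the bottom reads 1.57. Friction about 0.1 N m; stays where left.
- bowl: Loose empty steel mixing bowl, 180 mm wide, 75 mm high, beside the cassette on its +y side; origin at the centre of its foot. To be left alone.
- spanner: Loose steel open-ended spanner, 220 mm long, lying flat on the table on the -y side of the cassette; origin under its middle, its x along its length. To be left alone.
- spatula: Loose spatula with a black handle, 260 mm long, lying flat on the table farther out on the -y side; origin under its middle, its x along its length. To be left alone.

How it is judged:
By the outcome, as a careful person would: the job done as asked, in the order asked, and still so for the second after the job is handed in, while the arm keeps its last pose, push and grip.
It also fails if it takes over 70 s, if anything falls off the work surface, if the arm or the gripper's body presses on something with over 40 N, if the wrist force passes 120 N, or if a joint passes its speed limit or range.

## Working session

There is one attempt and no reset: what is moved stays moved. The work goes in short steps, Python scripts to look and compute and a tool call to move; the robot and the scene stay as the last step left them, time stands still between calls to the robot, and variables do not carry over. Pictures are saved under pics/ and viewed, at most 10 in all, crops included, and the job is handed in when it is done.

Besides the shell and the picture viewer there is one more tool, called after "Request:" as name(argument=value, ...), one argument or row to a line, values as JSON. apply_moves: Moves the arm, as the interface text tells. Its arguments: {"type":"object","properties":{"plan":{"type":"array"},"newtons":{"type":"number"}},"required":["plan"]}

```bash
mkdir -p pics
python3 - <<'E'
from plant import manip
import cv2,numpy as np
o=manip.get_obs();print(o)
for n in ("scene","side"):
    im=manip.camera(n);cv2.imwrite(f"pics/{n}0.png",im[:,:,::-1])
    c=manip.camera_info(n);print(n,c)
E
```

```text
{'time_s': 0.0, 'joint_pos': array([-1.28200411e+00,  2.60682092e-01, -1.39408239e-01,  1.17269689e+00,
        1.69614360e-05,  1.57078452e+00]), 'qd': array([-0.00101944,  0.00095717,  0.00193023, -0.00012939,  0.00179664,
       -0.00055366]), 'effort': array([-1.51694647e-03, -4.05678892e+01,  2.53921080e+01,  1.89385348e-02,
       -1.09497805e-04,  4.90822742e-06]), 'tcp_pos': array([ 0.14933337, -0.50262226,  0.24915106]), 'tool_rot': array([-9.86309271e-04,  9.89591644e-01,  1.43900613e-01, -1.34841529e-04]), 'wrist_force': array([-0.10684238, -0.37355529, -0.77344649]), 'torque': array([-0.04781067,  0.03108678,  0.01251522]), 'finger_force': 0.0, 'finger_gap': 1.0044365268559186}
scene {'mtx': array([[360.75994266,   0.        , 251.52449585],
       [  0.        , 360.75994266, 189.12235567],
       [  0.        ,   0.        ,   1.        ]]), 'R': array([[ 0.61115925,  0.79145716, -0.00894023],
       [ 0.63436697, -0.49654746, -0.59246871],
       [-0.47335285,  0.35642135, -0.80554386]]), 't': array([-0.3393212 , -0.31475933,  1.47628034])}
side {'mtx': array([[361.25589436,   0.        , 257.74176838],
       [  0.        , 361.25589436, 187.12695055],
       [  0.        ,   0.        ,   1.        ]]), 'R': array([[ 0.99733999, -0.07217644,  0.01017345],
       [-0.03865545, -0.64206769, -0.7656728 ],
       [ 0.06179558,  0.76324285, -0.6431498 ]]), 't': array([-0.60367429,  0.0675861 ,  1.1756807 ])}
```

View pics/scene0.png

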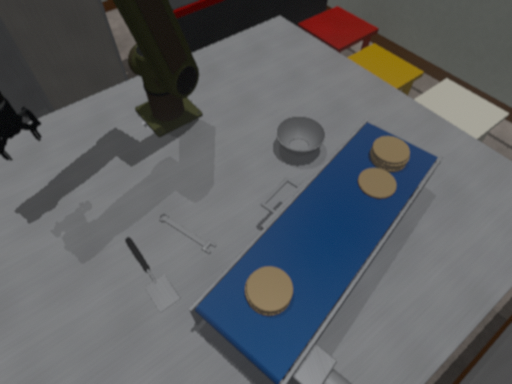

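View pics/side0.png

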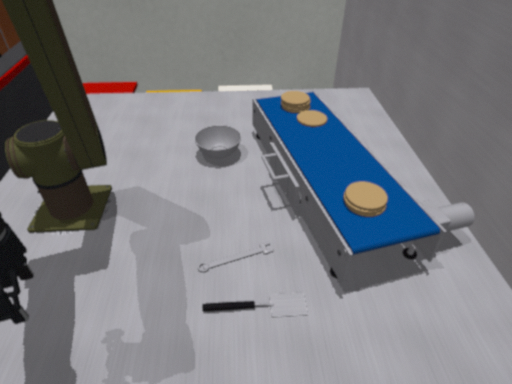

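The scene view shows the bow handle near (270,200) with the bowl above it at (300,140), and the spanner and spatula lower left. In the side view the handle is near (280,165). I'll zoom in and fit the belt.

```bash
cat > h.py <<'E'
import cv2,numpy as np
from plant import manip
def ray(n,uv,z,c=None):
    c=c or manip.camera_info(n)
    R,t=c["R"],c["t"];C=-R.T@t
    d=R.T@np.linalg.solve(c["mtx"],np.array([uv[0],uv[1],1.]))
    return C+d*(z-C[2])/d[2]
def proj(n,X,c=None):
    c=c or manip.camera_info(n)
    p=c["mtx"]@(c["R"]@np.asarray(X,float)+c["t"]);return p[:2]/p[2]
E
python3 - <<'E'
from h import *
a=cv2.imread("pics/scene0.png");b=cv2.imread("pics/side0.png")
A=cv2.resize(a[165:245,235:315],(400,400),interpolation=cv2.INTER_CUBIC)
B=cv2.resize(b[130:210,240:320],(400,400),interpolation=cv2.INTER_CUBIC)
cv2.imwrite("pics/z0.png",np.hstack([A,B]))
for n,im in(("scene",a),("side",b)):
    hsv=cv2.cvtColor(im,cv2.COLOR_BGR2HSV)
    m=cv2.inRange(hsv,(100,120,40),(125,255,255))
    cs,_=cv2.findContours(m,0,2);c=cv2.convexHull(max(cs,key=cv2.contourArea))[:,0]
    P=np.array([ray(n,p,.154)[:2] for p in c],np.float32)
    print(n,cv2.minAreaRect(P));print(cv2.boxPoints(cv2.minAreaRect(P)).round(4))
E
```

```text
scene ((0.8349335789680481, 0.06263387203216553), (0.2457641065120697, 0.8114757537841797), 12.421128273010254)
[[ 0.6277  0.4324]
 [ 0.8022 -0.36  ]
 [ 1.0422 -0.3072]
 [ 0.8677  0.4853]]
side ((0.8345572352409363, 0.05786693096160889), (0.24756138026714325, 0.8204442262649536), 12.51222038269043)
[[ 0.6248  0.4315]
 [ 0.8026 -0.3694]
 [ 1.0443 -0.3158]
 [ 0.8665  0.4852]]
```

View pics/z0.png

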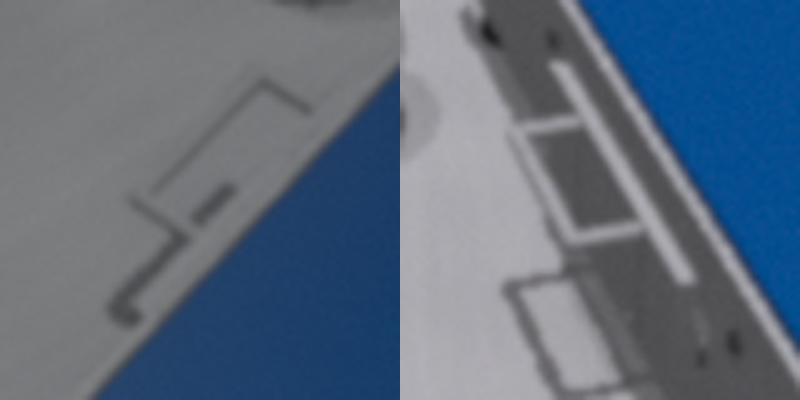

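The side crop shows the handle corners clearly at crop (515,130) and (572,240). In the scene crop they are about (262,82) and (132,198). I'll ray-cast these at z=0.118.

Run:
```python
from h import *
a=[ray("side",(240+x/5-.4,130+y/5-.4),.118) for x,y in((515,129),(572,241))]
b=[ray("scene",(235+x/5-.4,165+y/5-.4),.118) for x,y in((262,80),(131,196))]
for p in(a,b):
    p=np.array(p);d=p[0]-p[1];print(p.round(4),np.linalg.norm(d),np.degrees(np.arctan2(-d[0],d[1])),p.mean(0))
th=np.radians(12.45);ex=np.array([np.cos(th),np.sin(th)]);print(ex)
m=np.mean(a,0)[:2];bc=np.array([.8347,.0605]); ey=np.array([-ex[1],ex[0]]);print("rel",(m-bc)@ex+.135,(m-bc)@ey)
# bar + top edge of front panel in side
c=np.array([-.0,0]);print([ray("side",(240+(x-400)/5-.4,130+y/5-.4),.118).round(4) for x,y in((515,129),(572,241))])
```

```text
[[ 0.8955  0.0766  0.118 ]
 [ 0.9005 -0.0446  0.118 ]] 0.12131296766976879 2.3594198467954612 [0.89796071 0.01603331 0.118     ]
[[ 0.6294  0.0823  0.118 ]
 [ 0.6471 -0.0351  0.118 ]] 0.11871275988428236 8.569424981417793 [0.63821907 0.0236109  0.118     ]
[0.97648451 0.21558755]
rel 0.18718663364645605 -0.05705925677741866
[array([0.627 , 0.0921, 0.118 ]), array([ 0.6523, -0.0298,  0.118 ])]
```

Request:
apply_moves(
  plan=[
    {"dx":3,"dy":3,"dz":0.5,"twist":5,"gripper":4},
    {"dx":6,"dy":6,"dz":1,"twist":12,"gripper":4},
    {"dx":9,"dy":9,"dz":1.5,"twist":18,"gripper":4},
    {"dx":12,"dy":12,"dz":2,"twist":24,"gripper":4},
    {"dx":15,"dy":15,"dz":2.5,"twist":30,"gripper":4},
    {"dx":18,"dy":18,"dz":3,"twist":36,"gripper":4},
    {"dx":20.5,"dy":21,"dz":3,"twist":42,"gripper":4},
    {"dx":23,"dy":24,"dz":3,"twist":48,"gripper":4},
  ],
  newtons=60,
)

```text
time_s: 0.77
tcp_pos: [0.38, -0.2624, 0.2802]
tool_rot: [0.0, 0.844, 0.536, 0.0]
wrist_force: [0.3, -0.5, -0.0]
finger_gap: 0.467
finger_force: 0.0
```

Request:
apply_moves(
  plan=[
    {"dx":2.5,"dy":3,"twist":6,"gripper":4},
    {"dx":5,"dy":6,"twist":12,"gripper":4},
    {"dx":8,"dy":9,"twist":18,"gripper":4},
    {"dx":11,"dy":12,"twist":24,"gripper":4},
    {"dx":14,"dy":15.5,"twist":30,"gripper":4},
    {"dx":17,"dy":19,"twist":35,"gripper":4},
    {"dx":20,"dy":22.5,"twist":38,"gripper":4},
    {"dx":22,"dy":26,"twist":38,"gripper":4},
  ],
)

```text
schema error: expected keys dx, dy, dz, twist, gripper
```

Request:
apply_moves(
  plan=[
    {"dx":2.5,"dy":3,"dz":0,"twist":6,"gripper":4},
    {"dx":5,"dy":6,"dz":0,"twist":12,"gripper":4},
    {"dx":8,"dy":9,"dz":0,"twist":18,"gripper":4},
    {"dx":11,"dy":12,"dz":0,"twist":24,"gripper":4},
    {"dx":14,"dy":15.5,"dz":0,"twist":30,"gripper":4},
    {"dx":17,"dy":19,"dz":0,"twist":35,"gripper":4},
    {"dx":20,"dy":22.5,"dz":0,"twist":37.7,"gripper":4},
    {"dx":22,"dy":26,"dz":0,"twist":37.7,"gripper":4},
  ],
)

```text
time_s: 1.43
tcp_pos: [0.5931, -0.0136, 0.2793]
tool_rot: [-0.0, 0.627, 0.779, -0.0]
wrist_force: [0.8, -0.3, 0.7]
finger_gap: 0.469
finger_force: 0.0
```

Run:
```python
from h import *
import pickle
c=manip.camera_info("wrist");im=manip.camera("wrist")[:,:,::-1];cv2.imwrite("pics/w1.png",im)
pickle.dump(c,open("w1.pkl","wb"))
o=manip.get_obs();print(o["tcp_pos"],o["tool_rot"],o["time_s"],o["joint_pos"],proj("wrist",(.639,.028,.118),c))
```

```text
[ 0.59698255 -0.0068516   0.27855552] [-6.21583163e-04  6.25176336e-01  7.80476523e-01  3.24959851e-03] 1.4833 [-0.01445492  0.3749598   0.10413415  1.29696262  0.0058938   1.33627761] [314.92857672 147.68263822]
```

View pics/w1.png

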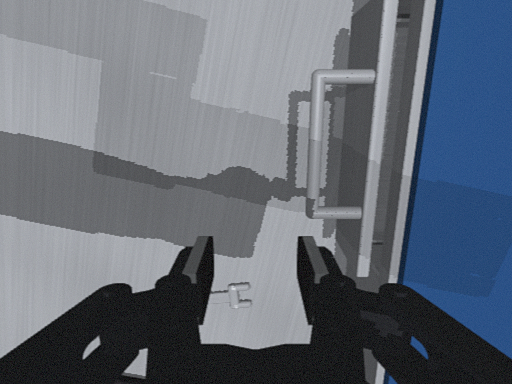

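The wrist view shows the bar running from about (320,76) to (314,213), with its middle near (317,145), and the panel top edge on the right at x≈375.

Run:
```python
from h import *
import pickle
c=pickle.load(open("w1.pkl","rb"))
def f(a,b,z):
    p,q=[ray("wrist",x,z,c) for x in(a,b)];d=p-q
    print(p.round(4),q.round(4),((p+q)/2).round(4),np.linalg.norm(d),np.degrees(np.arctan2(-d[0],d[1])))
f((319.5,76),(313,213),.118)     # bar
f((436,0),(398,250),.154)   # belt side edge
f((388,0),(367,270),.127)   # panel top
c2=manip.camera_info("wrist");print(ray("wrist",(317,145),.118,c2))
```

```text
[0.6269 0.0865 0.118 ] [ 0.6535 -0.0317  0.118 ] [0.6402 0.0274 0.118 ] 0.1211437621477529 12.689957265254234
[0.6855 0.1471 0.154 ] [ 0.7233 -0.0372  0.154 ] [0.7044 0.055  0.154 ] 0.18817193047903036 11.584557899151845
[0.6616 0.1491 0.127 ] [ 0.7171 -0.0738  0.127 ] [0.6893 0.0376 0.127 ] 0.22978178468316454 13.978220936030404
[0.64432615 0.03875274 0.118     ]
```

Request:
apply_moves(
  plan=[
    {"dx":2,"dy":1.5,"dz":0,"twist":0,"gripper":4},
    {"dx":4,"dy":3,"dz":0,"twist":0,"gripper":4},
    {"dx":4,"dy":3,"dz":-2,"twist":0,"gripper":4},
    {"dx":4,"dy":3,"dz":-4,"twist":0,"gripper":4},
    {"dx":4,"dy":3,"dz":-4,"twist":0,"gripper":4},
    {"dx":4,"dy":3,"dz":-4,"twist":0,"gripper":4},
  ],
)

```text
time_s: 1.98
tcp_pos: [0.6303, 0.0147, 0.2385]
tool_rot: [-0.002, 0.628, 0.779, -0.001]
wrist_force: [1.0, -0.4, -0.2]
finger_gap: 0.468
finger_force: 0.0
```

Run:
```python
from h import *
c=manip.camera_info("wrist");im=manip.camera("wrist")[:,:,::-1];cv2.imwrite("pics/w2.png",im)
o=manip.get_obs();print(o["tcp_pos"],o["tool_rot"],o["qd"].round(3),proj("wrist",(.6402,.0274,.118),c),proj("wrist",(.6269,.0865,.118),c))
```

```text
[0.63114611 0.0145602  0.23997541] [-5.30240575e-04  6.27733192e-01  7.78428254e-01 -4.61073881e-04] [-0.004 -0.019  0.03  -0.     0.002 -0.001] [270.47308868 181.65728951] [270.98338015 101.07296565]
```

View pics/w2.png

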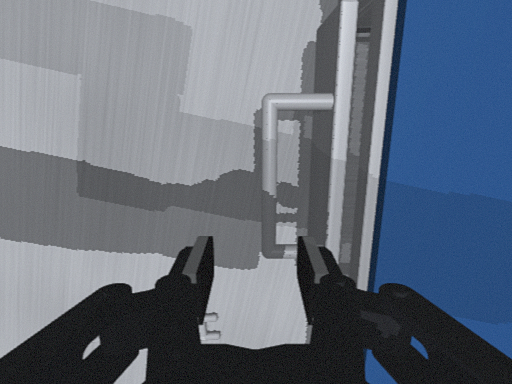

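The bar is at image x≈269, y 101–251, which matches my prediction of (270,182) for its middle. Next I descend and grip.

Request:
apply_moves(
  plan=[
    {"dx":0.9,"dy":1.3,"dz":-1,"twist":0,"gripper":4},
    {"dx":0.9,"dy":1.3,"dz":-4,"twist":0,"gripper":4},
    {"dx":0.9,"dy":1.3,"dz":-7,"twist":0,"gripper":4},
    {"dx":0.9,"dy":1.3,"dz":-10,"twist":0,"gripper":4},
    {"dx":0.9,"dy":1.3,"dz":-12.1,"twist":0,"gripper":4},
    {"dx":0.9,"dy":1.3,"dz":-12.1,"twist":0,"gripper":4},
    {"dx":0.9,"dy":1.3,"dz":-12.1,"twist":0,"gripper":3},
    {"dx":0.9,"dy":1.3,"dz":-12.1,"twist":0,"gripper":2},
  ],
)

```text
time_s: 2.7
tcp_pos: [0.6423, 0.028, 0.121]
tool_rot: [0.001, 0.628, 0.778, 0.001]
wrist_force: [0.0, -0.5, 0.4]
finger_gap: 0.246
finger_force: 0.1
```

Request:
apply_moves(
  plan=[
    {"dx":0,"dy":0,"dz":0,"twist":0,"gripper":0.8},
    {"dx":0,"dy":0,"dz":0,"twist":0,"gripper":0.8},
    {"dx":0,"dy":0,"dz":0,"twist":0,"gripper":0.8},
    {"dx":0,"dy":0,"dz":0,"twist":0,"gripper":0.8},
  ],
  newtons=60,
)

```text
time_s: 3.03
tcp_pos: [0.6415, 0.0279, 0.1212]
tool_rot: [0.001, 0.628, 0.779, 0.001]
wrist_force: [-3.2, 0.7, 5.0]
finger_gap: 0.118
finger_force: 58.8
```

Request:
apply_moves(
  plan=[
    {"dx":-0.98,"dy":-0.22,"dz":0,"twist":0,"gripper":0.8},
    {"dx":-2.93,"dy":-0.65,"dz":0,"twist":0,"gripper":0.8},
    {"dx":-4.88,"dy":-1.08,"dz":0,"twist":0,"gripper":0.8},
    {"dx":-6.83,"dy":-1.52,"dz":0,"twist":0,"gripper":0.8},
    {"dx":-8.79,"dy":-1.95,"dz":0,"twist":0,"gripper":0.8},
    {"dx":-10.74,"dy":-2.38,"dz":0,"twist":0,"gripper":0.8},
    {"dx":-12.2,"dy":-2.7,"dz":0,"twist":0,"gripper":0.8},
    {"dx":-12.69,"dy":-2.81,"dz":0,"twist":0,"gripper":0.8},
  ],
)

```text
time_s: 3.7
tcp_pos: [0.5144, -0.0001, 0.1212]
tool_rot: [0.002, 0.628, 0.778, 0.002]
wrist_force: [3.5, 2.4, 2.6]
finger_gap: 0.118
finger_force: 61.1
```

Request:
apply_moves(
  plan=[
    {"dx":-0.29,"dy":-0.06,"dz":0,"twist":0,"gripper":0.8},
    {"dx":-0.59,"dy":-0.13,"dz":0,"twist":0,"gripper":0.8},
    {"dx":-0.88,"dy":-0.19,"dz":0,"twist":0,"gripper":0.8},
    {"dx":-0.88,"dy":-0.19,"dz":0,"twist":0,"gripper":0.8},
  ],
)

```text
time_s: 4.03
tcp_pos: [0.508, -0.0015, 0.1212]
tool_rot: [0.002, 0.627, 0.779, 0.003]
wrist_force: [1.3, 2.5, 9.7]
finger_gap: 0.116
finger_force: 61.9
```

Request:
apply_moves(
  plan=[
    {"dx":-0.29,"dy":-0.06,"dz":0,"twist":0,"gripper":0.8},
    {"dx":-0.59,"dy":-0.13,"dz":0,"twist":0,"gripper":0.8},
    {"dx":-0.88,"dy":-0.19,"dz":0,"twist":0,"gripper":0.8},
    {"dx":-0.98,"dy":-0.22,"dz":0,"twist":0,"gripper":0.8},
    {"dx":-0.98,"dy":-0.22,"dz":0,"twist":0,"gripper":0.8},
  ],
)

```text
time_s: 4.45
tcp_pos: [0.4986, -0.0036, 0.1212]
tool_rot: [0.002, 0.627, 0.779, 0.003]
wrist_force: [0.4, 3.8, 8.7]
finger_gap: 0.111
finger_force: 61.8
```

Request:
apply_moves(
  plan=[
    {"dx":-0.29,"dy":-0.06,"dz":0,"twist":0,"gripper":0.8},
    {"dx":-0.49,"dy":-0.11,"dz":0,"twist":0,"gripper":0.8},
    {"dx":-0.49,"dy":-0.11,"dz":0,"twist":0,"gripper":0.8},
    {"dx":-0.78,"dy":-0.17,"dz":0,"twist":0,"gripper":0.8},
    {"dx":-0.78,"dy":-0.17,"dz":0,"twist":0,"gripper":0.8},
  ],
)

```text
time_s: 4.87
tcp_pos: [0.4909, -0.0054, 0.1212]
tool_rot: [0.002, 0.627, 0.779, 0.003]
wrist_force: [1.4, 2.9, 9.3]
finger_gap: 0.116
finger_force: 61.8
```

Request:
apply_moves(
  plan=[
    {"dx":-0.29,"dy":-0.06,"dz":0,"twist":0,"gripper":0.8},
    {"dx":-0.39,"dy":-0.09,"dz":0,"twist":0,"gripper":0.8},
    {"dx":-0.39,"dy":-0.09,"dz":0,"twist":0,"gripper":0.8},
    {"dx":-0.59,"dy":-0.13,"dz":0,"twist":0,"gripper":0.8},
    {"dx":-0.59,"dy":-0.13,"dz":0,"twist":0,"gripper":0.8},
  ],
)

```text
time_s: 5.28
tcp_pos: [0.4852, -0.0066, 0.1212]
tool_rot: [0.002, 0.627, 0.779, 0.003]
wrist_force: [1.5, 2.5, 9.9]
finger_gap: 0.114
finger_force: 61.8
```

Request:
apply_moves(
  plan=[
    {"dx":-0.2,"dy":-0.04,"dz":0,"twist":0,"gripper":0.8},
    {"dx":-0.39,"dy":-0.09,"dz":0,"twist":0,"gripper":0.8},
    {"dx":-0.39,"dy":-0.09,"dz":0,"twist":0,"gripper":0.8},
    {"dx":-0.59,"dy":-0.13,"dz":0,"twist":0,"gripper":0.8},
    {"dx":-0.59,"dy":-0.13,"dz":0,"twist":0,"gripper":0.8},
  ],
)

```text
time_s: 5.7
tcp_pos: [0.4795, -0.0079, 0.1212]
tool_rot: [0.002, 0.627, 0.779, 0.003]
wrist_force: [1.7, 3.3, 9.7]
finger_gap: 0.12
finger_force: 61.8
```

Request:
apply_moves(
  plan=[
    {"dx":-0.2,"dy":-0.04,"dz":0,"twist":0,"gripper":0.8},
    {"dx":-0.39,"dy":-0.09,"dz":0,"twist":0,"gripper":0.8},
    {"dx":-0.39,"dy":-0.09,"dz":0,"twist":0,"gripper":0.8},
  ],
)

```text
time_s: 5.95
tcp_pos: [0.4793, -0.0079, 0.1213]
tool_rot: [0.004, 0.627, 0.779, 0.006]
wrist_force: [10.6, 6.1, -0.3]
finger_gap: 0.11
finger_force: 60.7
```

Run:
```python
from h import *
a=manip.camera("side")[:,:,::-1];b=manip.camera("scene")[:,:,::-1]
s=proj("side",(.55,.01,.1)).astype(int);q=proj("scene",(.55,.01,.1)).astype(int)
f=lambda i,p:cv2.resize(i[p[1]-60:p[1]+60,p[0]-60:p[0]+60],(400,400),interpolation=cv2.INTER_CUBIC)
cv2.imwrite("pics/z1.png",np.hstack([f(a,s),f(b,q)]));print(s,q)
```

```text
[240 175] [252 179]
```

View pics/z1.png

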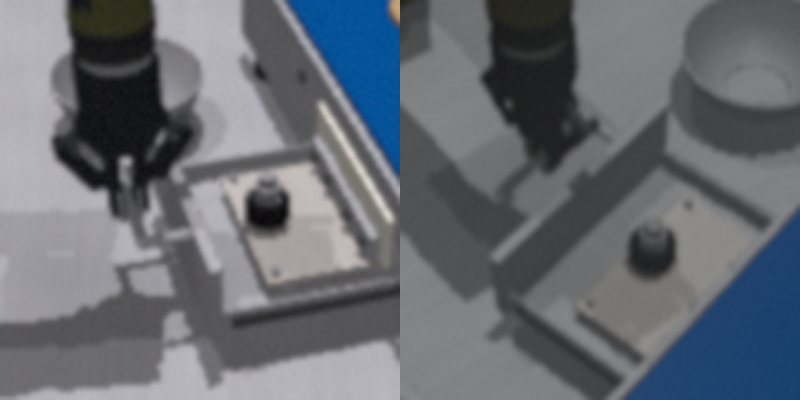

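Force rose and motion stopped after about 166 mm. The picture shows the drawer out with the black nut standing on its plate. I'll press a little more to confirm the stop, then relax.

Request:
apply_moves(
  plan=[
    {"dx":-0.2,"dy":-0.04,"dz":0,"twist":0,"gripper":0.8},
    {"dx":-0.39,"dy":-0.09,"dz":0,"twist":0,"gripper":0.8},
    {"dx":-0.39,"dy":-0.09,"dz":0,"twist":0,"gripper":0.8},
  ],
)

```text
time_s: 6.3
tcp_pos: [0.4792, -0.0079, 0.1213]
tool_rot: [0.006, 0.627, 0.779, 0.009]
wrist_force: [17.9, 9.1, -10.2]
finger_gap: 0.116
finger_force: 59.8
```

Stop confirmed. Now I relax the pull, release and lift.

Request:
apply_moves(
  plan=[
    {"dx":0.35,"dy":0.08,"dz":0,"twist":0,"gripper":0.8},
    {"dx":0.65,"dy":0.15,"dz":0,"twist":0,"gripper":0.8},
    {"dx":0.65,"dy":0.15,"dz":0,"twist":0,"gripper":2.5},
    {"dx":0.65,"dy":0.15,"dz":0,"twist":0,"gripper":4},
    {"dx":0.65,"dy":0.15,"dz":0,"twist":0,"gripper":4},
    {"dx":0.65,"dy":0.15,"dz":2,"twist":0,"gripper":4},
    {"dx":0.65,"dy":0.15,"dz":5,"twist":0,"gripper":4},
    {"dx":0.65,"dy":0.15,"dz":9,"twist":0,"gripper":4},
  ],
)

```text
time_s: 6.97
tcp_pos: [0.4713, -0.0092, 0.2071]
tool_rot: [-0.003, 0.628, 0.778, -0.003]
wrist_force: [1.1, -0.0, -0.2]
finger_gap: 0.465
finger_force: 0.0
```

Request:
apply_moves(
  plan=[
    {"dx":0,"dy":0,"dz":3,"twist":7,"gripper":8.5},
    {"dx":2,"dy":0.5,"dz":4,"twist":14,"gripper":8.5},
    {"dx":4,"dy":1,"dz":4,"twist":21,"gripper":8.5},
    {"dx":6,"dy":1.3,"dz":4,"twist":28,"gripper":8.5},
    {"dx":6,"dy":1.3,"dz":4,"twist":35,"gripper":8.5},
    {"dx":6,"dy":1.3,"dz":4,"twist":42,"gripper":8.5},
    {"dx":6,"dy":1.3,"dz":4,"twist":49,"gripper":8.5},
    {"dx":6,"dy":1.3,"dz":4,"twist":56,"gripper":8.5},
  ],
)

```text
time_s: 7.63
tcp_pos: [0.5337, 0.0037, 0.2482]
tool_rot: [-0.001, 0.186, 0.983, -0.0]
wrist_force: [0.9, -0.2, -0.1]
finger_gap: 0.998
finger_force: 0.0
```

Request:
apply_moves(
  plan=[
    {"dx":0,"dy":0,"dz":0,"twist":7,"gripper":8.5},
    {"dx":0,"dy":0,"dz":0,"twist":14,"gripper":8.5},
    {"dx":0,"dy":0,"dz":0,"twist":21,"gripper":8.5},
    {"dx":0,"dy":0,"dz":0,"twist":28,"gripper":8.5},
    {"dx":0,"dy":0,"dz":0,"twist":34,"gripper":8.5},
    {"dx":0,"dy":0,"dz":0,"twist":34,"gripper":8.5},
    {"dx":0,"dy":0,"dz":0,"twist":34,"gripper":8.5},
  ],
)

```text
time_s: 8.22
tcp_pos: [0.5338, 0.0038, 0.2485]
tool_rot: [-0.001, -0.105, 0.994, -0.0]
wrist_force: [-0.5, 0.2, 0.4]
finger_gap: 0.994
finger_force: 0.0
```

Run:
```python
from h import *
c=manip.camera_info("wrist");im=manip.camera("wrist")[:,:,::-1];cv2.imwrite("pics/w3.png",im)
import pickle;pickle.dump(c,open("w3.pkl","wb"))
o=manip.get_obs();print(o["time_s"],o["tcp_pos"],o["tool_rot"],o["joint_pos"],[proj("wrist",(.6111,.0213,z),c) for z in(.066,.096,.122)])
```

```text
8.2667 [0.53391602 0.00383182 0.24862379] [-4.94454057e-04 -1.05301857e-01  9.94440180e-01 -5.72073113e-05] [ 7.29581991e-03  2.76592850e-01 -1.18569959e-01  1.17660644e+00
 -2.10819742e-04 -2.03698986e-01] [array([255.18108549, 249.18427217]), array([255.20131595, 263.1872299 ]), array([255.22219129, 277.63655927])]
```

View pics/w3.png

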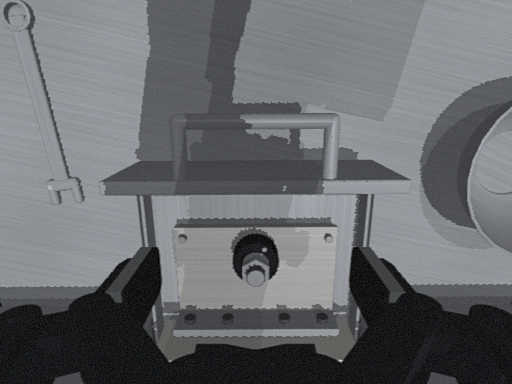

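The wrist view confirms the nut: the stud end is at (255,278) against a predicted (255.2,277.6). A white index dot shows at (264,250). I'll wind the wrist further (to j6 ≈ −165°) while moving over the nut.

Request:
apply_moves(
  plan=[
    {"dx":2,"dy":0.45,"dz":0,"twist":7,"gripper":8.5},
    {"dx":4,"dy":0.9,"dz":0,"twist":14,"gripper":8.5},
    {"dx":6,"dy":1.35,"dz":0,"twist":21,"gripper":8.5},
    {"dx":7.73,"dy":1.75,"dz":0,"twist":28,"gripper":8.5},
    {"dx":7.73,"dy":1.75,"dz":0,"twist":35,"gripper":8.5},
    {"dx":7.73,"dy":1.75,"dz":0,"twist":42,"gripper":8.5},
    {"dx":7.73,"dy":1.75,"dz":0,"twist":49,"gripper":8.5},
    {"dx":7.73,"dy":1.75,"dz":0,"twist":56,"gripper":8.5},
  ],
)

```text
time_s: 8.93
tcp_pos: [0.6115, 0.0214, 0.2485]
tool_rot: [-0.0, -0.563, 0.827, 0.0]
wrist_force: [-1.5, 0.5, 0.2]
finger_gap: 0.994
finger_force: 0.0
```

Request:
apply_moves(
  plan=[
    {"dx":0,"dy":0,"dz":0,"twist":7,"gripper":8.5},
    {"dx":0,"dy":0,"dz":0,"twist":14,"gripper":8.5},
    {"dx":0,"dy":0,"dz":0,"twist":21,"gripper":8.5},
    {"dx":0,"dy":0,"dz":0,"twist":28,"gripper":8.5},
    {"dx":0,"dy":0,"dz":0,"twist":35,"gripper":8.5},
    {"dx":0,"dy":0,"dz":0,"twist":42,"gripper":8.5},
    {"dx":0,"dy":0,"dz":0,"twist":49,"gripper":8.5},
    {"dx":0,"dy":0,"dz":0,"twist":56,"gripper":8.5},
  ],
)

```text
time_s: 9.6
tcp_pos: [0.6114, 0.0214, 0.2487]
tool_rot: [0.0, 0.885, -0.466, -0.0]
wrist_force: [-0.1, 0.4, -0.3]
finger_gap: 0.993
finger_force: 0.0
```

Request:
apply_moves(
  plan=[
    {"dx":0,"dy":0,"dz":0,"twist":7,"gripper":8.5},
    {"dx":0,"dy":0,"dz":0,"twist":14,"gripper":8.5},
    {"dx":0,"dy":0,"dz":0,"twist":21,"gripper":8.5},
    {"dx":0,"dy":0,"dz":0,"twist":28,"gripper":8.5},
    {"dx":0,"dy":0,"dz":0,"twist":35,"gripper":8.5},
    {"dx":0,"dy":0,"dz":0,"twist":40,"gripper":8.5},
    {"dx":0,"dy":0,"dz":0,"twist":40,"gripper":8.5},
    {"dx":0,"dy":0,"dz":0,"twist":40,"gripper":8.5},
  ],
)

```text
time_s: 10.27
tcp_pos: [0.6115, 0.0214, 0.2488]
tool_rot: [0.0, 0.99, -0.139, -0.0]
wrist_force: [-0.6, 0.3, -0.9]
finger_gap: 0.995
finger_force: 0.0
```

Run:
```python
from h import *
import pickle
c=manip.camera_info("wrist");im=manip.camera("wrist")[:,:,::-1];cv2.imwrite("pics/w4.png",im);pickle.dump(c,open("w4.pkl","wb"))
o=manip.get_obs();print(o["time_s"],o["tcp_pos"],o["tool_rot"],o["joint_pos"],o["torque"],proj("wrist",(.6111,.0213,.122),c))
c=pickle.load(open("w3.pkl","rb"));print("bar",proj("wrist",(.4793,-.0079,.118),c))
p=ray("wrist",(255,121),.118,c);print(p)
p=ray("wrist",(264,250),.096,c)[:2]-[.6111,.0213];print("dot",p,np.degrees(np.arctan2(p[1],p[0])))
```

```text
10.3167 [0.61153064 0.02145401 0.24887055] [ 5.63082298e-05  9.90349518e-01 -1.38592242e-01 -1.36310249e-04] [ 3.50994884e-02  4.11995712e-01  8.52299115e-02  1.24431854e+00
 -6.36788857e-05 -2.82841356e+00] [ 0.02061228  0.0501011  -0.01897318] [256.38994517 191.8240723 ]
bar [254.02685506 119.62859591]
[ 0.48015394 -0.00694929  0.118     ]
dot [-0.01523746  0.00521145] 161.11851296106002
```

Request:
apply_moves(
  plan=[
    {"dx":-0.04,"dy":0,"dz":-3,"twist":0,"gripper":8.5},
    {"dx":-0.04,"dy":0,"dz":-6.5,"twist":0,"gripper":8.5},
    {"dx":-0.04,"dy":0,"dz":-10,"twist":0,"gripper":8.5},
    {"dx":-0.04,"dy":0,"dz":-13,"twist":0,"gripper":8.5},
    {"dx":-0.04,"dy":0,"dz":-15,"twist":0,"gripper":8.5},
    {"dx":-0.04,"dy":0,"dz":-16,"twist":0,"gripper":8.5},
    {"dx":-0.04,"dy":0,"dz":-16,"twist":0,"gripper":8.5},
    {"dx":-0.04,"dy":0,"dz":-16,"twist":0,"gripper":8.5},
  ],
)

```text
time_s: 10.98
tcp_pos: [0.6114, 0.0215, 0.0893]
tool_rot: [0.0, 0.991, -0.138, -0.0]
wrist_force: [-0.0, 0.6, -0.4]
finger_gap: 0.993
finger_force: 0.0
```

Request:
apply_moves(
  plan=[
    {"dx":0,"dy":0,"dz":0,"twist":0,"gripper":6},
    {"dx":0,"dy":0,"dz":0,"twist":0,"gripper":5},
    {"dx":0,"dy":0,"dz":0,"twist":0,"gripper":4},
    {"dx":0,"dy":0,"dz":0,"twist":0,"gripper":4},
    {"dx":0,"dy":0,"dz":0,"twist":0,"gripper":4},
    {"dx":0,"dy":0,"dz":0,"twist":0,"gripper":4},
  ],
  newtons=40,
)

```text
time_s: 11.48
tcp_pos: [0.6123, 0.0206, 0.0909]
tool_rot: [0.001, 0.991, -0.137, 0.002]
wrist_force: [-0.9, -3.0, 4.9]
finger_gap: 0.499
finger_force: 40.1
```

```bash
cat > s.py <<'E'
from h import *
o=manip.get_obs();q=o["tool_rot"];print(o["time_s"],o["tcp_pos"].round(4),"yaw",round(2*np.degrees(np.arctan2(q[2],q[1]))-90,2),"j6",round(np.degrees(o["joint_pos"][5]),2),"F",o["wrist_force"].round(1),"T",o["torque"].round(3),o["finger_gap"]*8.54,o["finger_force"])
E
python3 s.py
```

```text
11.4833 [0.6123 0.0206 0.0909] yaw -105.78 j6 -162.23 F [-0.9 -3.   4.9] T [-0.467  0.223  0.059] 4.259077027213588 40.06934344768524
```

Request:
apply_moves(
  plan=[
    {"dx":0,"dy":0,"dz":-0.02,"twist":-6,"gripper":4},
    {"dx":0,"dy":0,"dz":-0.04,"twist":-12,"gripper":4},
    {"dx":0,"dy":0,"dz":-0.06,"twist":-18,"gripper":4},
    {"dx":0,"dy":0,"dz":-0.08,"twist":-24,"gripper":4},
    {"dx":0,"dy":0,"dz":-0.1,"twist":-30,"gripper":4},
    {"dx":0,"dy":0,"dz":-0.1,"twist":-36,"gripper":4},
    {"dx":0,"dy":0,"dz":-0.1,"twist":-42,"gripper":4},
    {"dx":0,"dy":0,"dz":-0.1,"twist":-48,"gripper":4},
  ],
)

```text
time_s: 12.15
tcp_pos: [0.612, 0.0203, 0.0903]
tool_rot: [0.0, 0.848, -0.531, 0.002]
wrist_force: [-2.5, -1.9, 7.7]
finger_gap: 0.501
finger_force: 40.3
```

```bash
python3 s.py
```

```text
12.15 [0.612  0.0203 0.0903] yaw -154.08 j6 -113.94 F [-2.5 -1.9  7.7] T [-0.715  0.575  0.163] 4.274293617614864 40.30525982379913
```

Request:
apply_moves(
  plan=[
    {"dx":0,"dy":0,"dz":-0.01,"twist":-6,"gripper":4},
    {"dx":0,"dy":0,"dz":-0.02,"twist":-12,"gripper":4},
    {"dx":0,"dy":0,"dz":-0.02,"twist":-18,"gripper":4},
    {"dx":0,"dy":0,"dz":-0.03,"twist":-24,"gripper":4},
    {"dx":0,"dy":0,"dz":-0.03,"twist":-30,"gripper":4},
    {"dx":0,"dy":0,"dz":-0.04,"twist":-36,"gripper":4},
    {"dx":0,"dy":0,"dz":-0.05,"twist":-42,"gripper":4},
    {"dx":0,"dy":0,"dz":-0.05,"twist":-48,"gripper":4},
  ],
)

```text
time_s: 12.82
tcp_pos: [0.6118, 0.0204, 0.0898]
tool_rot: [0.0, -0.559, 0.829, -0.002]
wrist_force: [-2.2, -2.2, 8.5]
finger_gap: 0.5
finger_force: 40.3
```

```bash
python3 s.py
```

```text
12.8167 [0.6118 0.0204 0.0898] yaw 157.92 j6 -65.95 F [-2.2 -2.2  8.5] T [-0.575  0.581  0.137] 4.268724932254822 40.326170325279236
```

Request:
apply_moves(
  plan=[
    {"dx":0,"dy":0,"dz":-0.01,"twist":-6,"gripper":4},
    {"dx":0,"dy":0,"dz":-0.02,"twist":-12,"gripper":4},
    {"dx":0,"dy":0,"dz":-0.02,"twist":-18,"gripper":4},
    {"dx":0,"dy":0,"dz":-0.03,"twist":-24,"gripper":4},
    {"dx":0,"dy":0,"dz":-0.03,"twist":-30,"gripper":4},
    {"dx":0,"dy":0,"dz":-0.04,"twist":-36,"gripper":4},
  ],
)

```text
time_s: 13.32
tcp_pos: [0.6118, 0.0207, 0.0894]
tool_rot: [0.001, -0.275, 0.961, -0.001]
wrist_force: [-2.3, -2.3, 8.5]
finger_gap: 0.498
finger_force: 40.3
```

```bash
python3 s.py
```

```text
13.3167 [0.6118 0.0207 0.0894] yaw 121.93 j6 -29.95 F [-2.3 -2.3  8.5] T [-0.421  0.602  0.118] 4.257121612837104 40.296911001205444
```

Request:
apply_moves(
  plan=[
    {"dx":0,"dy":0,"dz":-0.01,"twist":-6,"gripper":4},
    {"dx":0,"dy":0,"dz":-0.02,"twist":-12,"gripper":4},
    {"dx":0,"dy":0,"dz":-0.02,"twist":-18,"gripper":4},
  ],
)

```text
time_s: 13.57
tcp_pos: [0.6118, 0.0208, 0.0892]
tool_rot: [0.001, -0.121, 0.993, -0.001]
wrist_force: [-2.7, -1.8, 8.9]
finger_gap: 0.499
finger_force: 40.2
```

```bash
python3 s.py
```

```text
13.5667 [0.6118 0.0208 0.0892] yaw 103.93 j6 -11.95 F [-2.7 -1.8  8.9] T [-0.312  0.54   0.097] 4.262088017666367 40.21251440048218
```

Request:
apply_moves(
  plan=[
    {"dx":0,"dy":0,"dz":-0.01,"twist":-6,"gripper":4},
    {"dx":0,"dy":0,"dz":-0.02,"twist":-12,"gripper":4},
    {"dx":0,"dy":0,"dz":-0.02,"twist":-18,"gripper":4},
  ],
)

```text
time_s: 13.82
tcp_pos: [0.6163, 0.0205, 0.0893]
tool_rot: [0.006, 0.034, 0.999, -0.001]
wrist_force: [9.4, -5.2, -2.1]
finger_gap: 0.503
finger_force: 40.8
```

```bash
python3 s.py
```

```text
13.8167 [0.6163 0.0205 0.0893] yaw 86.1 j6 5.89 F [ 9.4 -5.2 -2.1] T [-0.969 -2.054  1.16 ] 4.29301886631065 40.83463132381439
```

Request:
apply_moves(
  plan=[
    {"dx":0,"dy":0,"dz":-0.01,"twist":-6,"gripper":4},
    {"dx":0,"dy":0,"dz":-0.02,"twist":-12,"gripper":4},
    {"dx":0,"dy":0,"dz":-0.02,"twist":-18,"gripper":4},
  ],
)

```text
time_s: 14.07
tcp_pos: [0.6155, 0.0192, 0.0892]
tool_rot: [0.005, 0.191, 0.982, -0.002]
wrist_force: [2.1, -7.2, 5.4]
finger_gap: 0.497
finger_force: 42.4
```

```bash
python3 s.py
```

```text
14.0667 [0.6155 0.0192 0.0892] yaw 68.03 j6 23.91 F [ 2.1 -7.2  5.4] T [-1.154  0.105  1.042] 4.245489435209069 42.4456250667572
```

Torque jumped to about 1.1 N m, so the nut is bottomed, and the pads slipped and walked about 4 mm off centre. I'll open and re-centre before backing off.

Request:
apply_moves(
  plan=[
    {"dx":0,"dy":0,"dz":0,"twist":0,"gripper":6.5},
    {"dx":0,"dy":0,"dz":0,"twist":0,"gripper":6.5},
    {"dx":0,"dy":0,"dz":0,"twist":0,"gripper":6.5},
    {"dx":0,"dy":0,"dz":0,"twist":0,"gripper":6.5},
  ],
)

```text
time_s: 14.4
tcp_pos: [0.6108, 0.0217, 0.0864]
tool_rot: [-0.0, 0.188, 0.982, 0.0]
wrist_force: [-0.1, -0.5, 0.3]
finger_gap: 0.761
finger_force: 0.0
```

Run:
```python
import s
from h import *
c=manip.camera_info("wrist");im=manip.camera("wrist")[:,:,::-1]
si=manip.camera("side")[:,:,::-1];p=[240,175]
f=cv2.resize(si[p[1]-60:p[1]+60,p[0]-60:p[0]+60],(384,384),interpolation=cv2.INTER_CUBIC)
print(proj("wrist",(.6111,.0213,.122),c),proj("wrist",(.6111,.0213,.094),c),"bar",proj("wrist",(.4793,-.0079,.118),c))
cv2.imwrite("pics/w5.png",cv2.resize(np.hstack([im,f]),(800,343)))
```

```text
14.4 [0.6108 0.0217 0.0864] yaw 68.3 j6 23.72 F [-0.1 -0.5  0.3] T [-0.041  0.033  0.032] 6.499356465786218 0.0
[250.70087426 328.37693703] [251.59763443 281.6241732 ] bar [-66.71774472 -75.23986866]
```

View pics/w5.png

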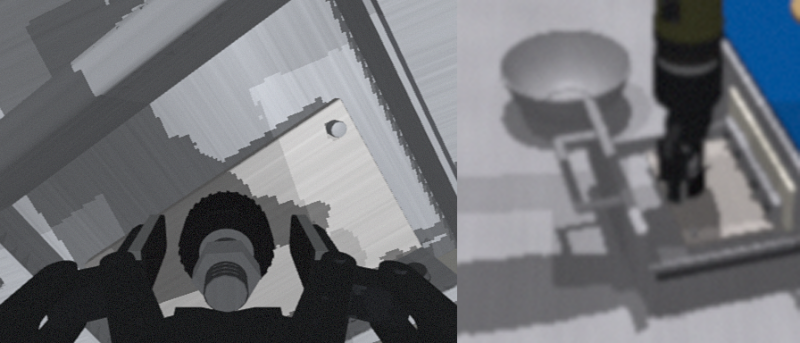

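The nut is centred between the open fingers, with the stud end at about (253,326) full-scale against a predicted (251,328). The cassette is still out. I'll regrip harder and check it is bottomed with a small clockwise nudge.

Request:
apply_moves(
  plan=[
    {"dx":0,"dy":0,"dz":0,"twist":0,"gripper":5},
    {"dx":0,"dy":0,"dz":0,"twist":0,"gripper":4},
    {"dx":0,"dy":0,"dz":0,"twist":0,"gripper":4},
    {"dx":0,"dy":0,"dz":0,"twist":0,"gripper":4},
    {"dx":0,"dy":0,"dz":0,"twist":0,"gripper":4},
  ],
  newtons=60,
)

```text
time_s: 14.92
tcp_pos: [0.6111, 0.0211, 0.0869]
tool_rot: [0.0, 0.189, 0.982, -0.0]
wrist_force: [-2.4, -2.4, 4.4]
finger_gap: 0.495
finger_force: 60.7
```

```bash
python3 s.py
```

```text
14.9167 [0.6111 0.0211 0.0869] yaw 68.24 j6 23.76 F [-2.4 -2.4  4.4] T [-0.46   0.395  0.002] 4.22802044848965 60.70658326148987
```

Request:
apply_moves(
  plan=[
    {"dx":0,"dy":0,"dz":0,"twist":-2,"gripper":4},
    {"dx":0,"dy":0,"dz":0,"twist":-2,"gripper":4},
    {"dx":0,"dy":0,"dz":0,"twist":-2,"gripper":4},
  ],
)

```text
time_s: 15.17
tcp_pos: [0.6111, 0.0211, 0.0868]
tool_rot: [0.0, 0.205, 0.979, -0.001]
wrist_force: [-1.3, -3.2, 4.9]
finger_gap: 0.497
finger_force: 60.9
```

```bash
python3 s.py
```

```text
15.1667 [0.6111 0.0211 0.0868] yaw 66.39 j6 25.62 F [-1.3 -3.2  4.9] T [-0.694  0.441  1.09 ] 4.240306038576092 60.87101876735687
```

Clockwise it is solid: 2° gives 1.09 N m. Now I back off 90° from the zero-torque angle (yaw 68.2 → about 158.4), rising 1 mm.

Request:
apply_moves(
  plan=[
    {"dx":0,"dy":0,"dz":0.01,"twist":6,"gripper":4},
    {"dx":0,"dy":0,"dz":0.01,"twist":12,"gripper":4},
    {"dx":0,"dy":0,"dz":0.02,"twist":18,"gripper":4},
    {"dx":0,"dy":0,"dz":0.03,"twist":24,"gripper":4},
    {"dx":0,"dy":0,"dz":0.03,"twist":30,"gripper":4},
    {"dx":0,"dy":0,"dz":0.04,"twist":36,"gripper":4},
    {"dx":0,"dy":0,"dz":0.05,"twist":42,"gripper":4},
    {"dx":0,"dy":0,"dz":0.05,"twist":48,"gripper":4},
  ],
)

```text
time_s: 15.83
tcp_pos: [0.6112, 0.0205, 0.0873]
tool_rot: [-0.0, -0.212, 0.977, -0.001]
wrist_force: [-1.8, -3.6, 6.0]
finger_gap: 0.496
finger_force: 60.8
```

Request:
apply_moves(
  plan=[
    {"dx":0,"dy":0,"dz":0.01,"twist":6,"gripper":4},
    {"dx":0,"dy":0,"dz":0.01,"twist":12,"gripper":4},
    {"dx":0,"dy":0,"dz":0.02,"twist":18,"gripper":4},
    {"dx":0,"dy":0,"dz":0.03,"twist":24,"gripper":4},
    {"dx":0,"dy":0,"dz":0.03,"twist":30,"gripper":4},
    {"dx":0,"dy":0,"dz":0.04,"twist":36,"gripper":4},
  ],
)

```text
time_s: 16.33
tcp_pos: [0.6115, 0.0202, 0.0878]
tool_rot: [-0.0, -0.503, 0.864, -0.001]
wrist_force: [-1.1, -4.5, 4.1]
finger_gap: 0.494
finger_force: 60.7
```

```bash
python3 s.py
```

```text
16.3333 [0.6115 0.0202 0.0878] yaw 150.44 j6 -58.48 F [-1.1 -4.5  4.1] T [-0.913  0.199 -0.125] 4.21891963523321 60.666298270225525
```

Request:
apply_moves(
  plan=[
    {"dx":0,"dy":0,"dz":0.005,"twist":4,"gripper":4},
    {"dx":0,"dy":0,"dz":0.01,"twist":8,"gripper":4},
    {"dx":0,"dy":0,"dz":0.01,"twist":8,"gripper":4},
    {"dx":0,"dy":0,"dz":0.01,"twist":8,"gripper":4},
    {"dx":0,"dy":0,"dz":0.01,"twist":8,"gripper":4},
    {"dx":0,"dy":0,"dz":0.01,"twist":8,"gripper":4},
  ],
)

```text
time_s: 16.83
tcp_pos: [0.6116, 0.0202, 0.0878]
tool_rot: [-0.0, -0.56, 0.828, -0.001]
wrist_force: [-1.3, -4.7, 4.1]
finger_gap: 0.497
finger_force: 60.8
```

Run:
```python
import s
from h import *
c=manip.camera_info("wrist");im=manip.camera("wrist")[:,:,::-1]
si=manip.camera("side")[:,:,::-1];p=[240,175]
f=cv2.resize(si[p[1]-60:p[1]+60,p[0]-60:p[0]+60],(384,384),interpolation=cv2.INTER_CUBIC)
print(proj("wrist",(.6111,.0213,.122),c))
e=np.array([.9763,.2164]);b=np.array([.4793,-.0079])
for k in(0,.005):
  for sg in(1,-1):
    q=b+k*e+sg*.06*np.array([-.2164,.9763]);print(k,(proj("side",(*q,.118))-[180,115])*3.2*800/896+[457,0])
cv2.imwrite("pics/w6.png",cv2.resize(np.hstack([im,f]),(800,343)))
```

```text
16.8333 [0.6116 0.0202 0.0878] yaw 158.18 j6 -66.22 F [-1.3 -4.7  4.1] T [-0.983  0.203  0.115] 4.2408694829113145 60.834113359451294
[258.32656683 324.48668405]
0 [554.39202954 141.23777355]
0 [577.09471447 206.92858721]
0.005 [558.7441802 140.5199457]
0.005 [581.77685061 206.08388477]
```

View pics/w6.png

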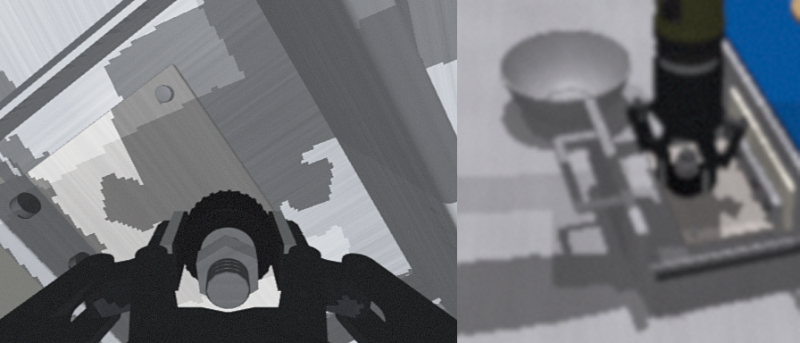

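The hand nut reads 90° off its bottom. The side view shows the handle still at its stop position, near (557,141)/(577,207) as predicted. I'll add a light outward bias so the cassette stays on its stop, then hand in.

Request:
apply_moves(
  plan=[
    {"dx":-0.1,"dy":-0.02,"dz":0,"twist":0,"gripper":4},
    {"dx":-0.2,"dy":-0.04,"dz":0,"twist":0,"gripper":4},
    {"dx":-0.3,"dy":-0.07,"dz":0,"twist":0,"gripper":4},
    {"dx":-0.3,"dy":-0.07,"dz":0,"twist":0,"gripper":4},
    {"dx":-0.3,"dy":-0.07,"dz":0,"twist":0,"gripper":4},
    {"dx":-0.3,"dy":-0.07,"dz":0,"twist":0,"gripper":4},
  ],
)

```text
time_s: 17.43
tcp_pos: [0.611, 0.0201, 0.0879]
tool_rot: [0.002, -0.561, 0.828, -0.002]
wrist_force: [4.6, -4.4, 0.2]
finger_gap: 0.494
finger_force: 61.1
```

```bash
python3 s.py
```

```text
17.4333 [0.611  0.0201 0.0879] yaw 158.19 j6 -66.27 F [ 4.6 -4.4  0.2] T [-0.881 -0.832  0.037] 4.219260314561416 61.11294686794281
```

```bash
python3 -c "
from plant import manip
print(manip.hand_in())"
```

```text
the job is handed in; nothing more can be done
None
```

I handed the job in at about 17.4 s: the cassette is pulled out to its stop, and the nut was bottomed, backed off about 90° and is still held in the gripper. The bowl, spanner and spatula were never touched.

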